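Clip held open on the recipe card

TASK

Swing the recipe stand's stiff arm back until the card faces you squarely, parallel with the counter's front edge. Then take the steel bag clip off the counter by its two handles, squeeze it wide open and bring its gaping jaws over the card's free upright side edge, one jaw on either side and neither touching the card, so that I can slip an order ticket in. Finish holding it there, squeezed open; leave the other things on the counter where they are.

Things in the scene. Friction and masses are not known exactly. Their poses are not given: they have to be found in the camera images.
- recipe_stand: recipe stand, fixed to the counter: round dark foot 110 mm across, 18 mm high, with an upright post to 86 mm. Origin: centre of the foot's underside, on the post's axis; z up. A 10 mm rod, the arm, runs 62 mm above the counter from the post to an upright 12 mm rod 110 mm out; the card is fixed to that upright like a flag and reaches on outward.
- card_arm (a joint): angle of the swing arm about the stand's post, anticlockwise from above (rad): 0 = arm along the foot's own +y; limits -0.9 to 1.7. It starts swung forward to the robot, the card nearly edge-on; swinging it clockwise brings the card square, free edge to the robot's left. The joint is stiff (0.35 N m of friction, about 3.2 N at the knob) and stays where it is left.
- swing_knob (a point): centre of the round black knob on top of the arm's upright rod, 110 mm from the post's axis, 165 mm above the counter; the knob is 25 mm across, from 152 to 177 mm above the counter, easily gripped from above.
- card_edge (a point): middle of the recipe card's free upright side edge, 237 mm from the post's axis, 99.5 mm above the counter. Card: stiff white ruled card, 125 mm long, 85 mm high (57 to 142 mm above the counter), 3 mm thick. Axes: y along the card outward, away from the post; x square to the card's face; z up.
- counter_mid (a point): fixed point at the middle of the counter's top; its y axis runs parallel with the counter's straight front edge (the world's y).
- bag_clip: steel spring clip lying on its side, 94 mm long, 40 mm high as it lies, 80 g: two levers of 3 mm sheet with black handle ends, on an upright pin with a coil spring. Origin: bottom end of the pin, on the counter; z = the pin, up; +x to the closed jaws, whose lips meet 49 mm ahead of the pin. The handles splay out to 45 mm behind the pin, there 47 mm apart over all. This body is the +y lever.
- clip_lever (a joint): opening angle between the clip's levers: 0 shut (sprung), 0.6 rad open at its stop. Squeezing the handle ends together along the clip's y takes about 4 N at first, 8 N at the stop, where the handles lie parallel, 20 mm over all, and the lips gape 27 mm. A grip of 20 N or more, centred 33 mm behind the pin, opens it to the stop.
- jaw_a (a point): lip of the clip's +y jaw, at the middle of its 40 mm width, 49 mm ahead of the pin and 20 mm above the clip's underside.
- jaw_b (a point): lip of the clip's other jaw, facing jaw_a.
- salt_shaker: bystander: glass salt shaker with a grey top, 44 mm across, 90 mm high; origin centre of its underside.
- dial_timer: bystander: round wind-up kitchen timer, 66 mm across, 40 mm high; origin centre of its underside.
- tomato: bystander: tomato, about 57 mm across, 62 mm high; origin centre of its underside.
- prep_bowl: bystander: patterned white bowl, 150 mm across, 67 mm high; origin centre of its underside.
- marker: bystander: marker pen lying on the counter under the arm's reach, 135 mm long, 17 mm thick; origin centre of its underside.

How it is judged (in metres and radians):
On the way, in this order (a step that is already met when the one before it is completed fails the run):
1. the card has been swung square to the counter's front edge (within 0.15 rad) and the arm let go, at rest (angle between the y axis of card_edge and the y axis of counter_mid, either way round below 0.15 rad and velocity of joint card_arm between -0.05 and 0.05 rad/s and contact force between recipe_stand and the fingers below 0.2 N), for 0.2 s.
2. the clip is lifted off the counter, squeezed open (height (world z) of bag_clip above 0.03 m and value of joint clip_lever above 0.35 rad and contact force between bag_clip and the fingers above 2 N), for 0.2 s.
At the end, for the whole second after the job is handed in: Card parallel to the counter front within 0.15 rad, at rest; clip held in the air by the fingers, open over 0.35 rad, lips 4 mm or more either side of the card, 6 mm or more in past its free edge and within its height, pin outside the edge; clip still, not touching card or stand (under 0.5 N) (angle between the y axis of card_edge and the y axis of counter_mid, either way round below 0.15 rad and velocity of joint card_arm between -0.05 and 0.05 rad/s and value of joint clip_lever above 0.35 rad and ((x of jaw_a in the frame of card_edge above 0.004 m and x of jaw_b in the frame of card_edge below -0.004 m) or (x of jaw_b in the frame of card_edge above 0.004 m and x of jaw_a in the frame of card_edge below -0.004 m)) and y of each of jaw_a, jaw_b in the frame of card_edge below -0.006 m and y of bag_clip in the frame of card_edge above 0 m and z of jaw_a in the frame of card_edge between -0.042 and 0.042 m and z of jaw_b in the frame of card_edge between -0.042 and 0.042 m and contact force between bag_clip and recipe_stand below 0.5 N and contact force between bag_clip and the fingers above 2 N and linear speed of bag_clip below 0.03 m/s); the arm keeps its last pose, push and grip.
It fails at once if a bystander is moved by more than 30 mm (distance of any of salt_shaker, dial_timer, tomato, prep_bowl, marker from where it was at the start of the episode above 0.03 m).
It also fails if it takes over 54 s, if anything falls off the work surface, if the arm or the gripper's body presses on something with over 40 N, if the wrist force passes 120 N, or if a joint passes its speed limit or range.

ROBOT

A 7-joint arm with a two-finger parallel gripper is mounted at the origin on a cart in front of the work surface, level with it; the furniture and walls round the work are solid. World frame = base frame: x ahead of the robot, y to its left, z up, the work surface at z = 0. Lengths are in mm, angles in rad, forces in N, time in s.
With the tool pointing down it reaches from about 400 to 925 mm from the base axis. Payload 5.6 kg.
Tool frame: the origin (TCP) lies on the centre line of the jaws, within the pads' length; the fingertips stand 11 mm ahead of it and the grasp point (between the pads) lies 8 mm behind it; z points along the fingers, y is the line along which they close (so a half turn about z gives the same grasp; the last joint's range is limited). The gripper opens to 85 mm and grips with 20 to 120 N. Pads are 22 mm wide; open, the fingers measure 114 mm over their backs; the gripper's body (76 mm by 85 mm) begins 54 mm behind the grasp point. The pads swing forward as they close: fully open they stand 13 mm farther back than shut.
Start: joints at [-1.369, 0.468, -0.012, 1.603, 0.006, 1.071, -0.056], TCP at [157.576, 630.617, 242.29] pointing down, gripper open.
Joint ranges: [-2.53, 2.53], [-0.31, 2.02], [-1.57, 1.55], [0.28, 2.44], [-1.29, 4.43], [0.15, 1.84], [-2.92, 2.92]. Speed limits (rad/s): [2.57, 2.57, 3.14, 3.14, 3.14, 3.14, 3.14].

INTERFACE

Orientations are given as a rotation vector (axis times angle).
In Python, from cell import ctrl gives the robot as it stands.
- The arm moves only by the tool drive_effector, called after "Call:" by a JSON object that holds its "api" and its "payload", one argument or row to a line. Schema: {"type":"object","properties":{"moves":{"type":"array","items":{"type":"object","properties":{"tx":{"type":"number"},"ty":{"type":"number"},"tz":{"type":"number"},"drx":{"type":"number"},"dry":{"type":"number"},"drz":{"type":"number"}},"additionalProperties":false},"minItems":1,"maxItems":10},"aperture":{"type":"number"},"grip_force":{"type":"number"},"only":{"type":"string"},"quiet":{"type":"boolean"},"lines":{"type":"string"}},"required":["moves"],"additionalProperties":false}. moves is a list of rows, 1 to 10 of them, each an object with the fields tx, ty, tz (the shift in shares of 600 mm (1.0 is 600 mm)), drx, dry, drz (a rotation vector in a scale on which 1.0 is pi rad); a field left out counts as zero; each row is the pose to reach, as a shift and turn from the pose commanded when the call began, along the tool's axes at that moment; what a row does not reach only later rows make up. A row lasts 1/10 s, in which the tool goes at most 50 mm and 0.15 rad, less where a joint would pass 70% of its speed; a pose out of reach is approached as far as the arm can. aperture is the finger opening in mm, set as the call begins (left out keeps the last). The fingers move at their own pace and stop on an object; grip_force is the grip in N (left out, the last holds). Time passes only in rows, so rows that do not move let the fingers close. The tool returns the time, the measured TCP pose, the force, the opening and the grip force at its end. only (a regular expression) keeps the lines of the reply that match it, lines (a string "A,B") keeps lines A to B, and quiet returns only ok. Input that does not fit is refused with a message, and nothing moves.
- ctrl.sense(): the state, without advancing time (a new reading comes with each control period).
- ctrl.camera(name): name is "scene" or "top"; returns (picture, depth): 384x512x3 uint8, red, green, blue; 384x512 float32, mm along the optical axis (not along the pixel's ray), 0 where there is no reading.
- ctrl.camera_info(name): a dict with "fx", "fy", "cx", "cy" (pixels), "rvec" (rotation vector, rad) and "tvec" (3), from world to camera coordinates, as OpenCV has them. Camera axes: x right, y down, z forward; pixel columns grow to the right and rows downward; lengths in mm; the calibration is good to about 2 mm. A picture is of the moment at which its call begins. camera_info takes no time and is no camera call.
- ctrl.hand_in(): hands the job in; it is judged then, once.
The state is a dict: "t": time; "joints": joint angles; "dq": joint speeds; "joint_torque": joint torques, N m; "ee_pos": TCP position; "ee_rot": TCP orientation; "contact_force": force on the tool from outside, world axes, zero at the start; "ft_torque": the same for the moment, N m; "width": finger opening in mm; "gripper_force": force on a finger pad.
Only numpy, scipy, OpenCV 4.12 (cv2) and the standard library are available. Lean on these libraries where they do the work, as an engineer would, in place of code of your own. Each camera call takes 0.05 s, during which the arm holds its last target. There are 200 camera calls.

## Working session

There is one attempt and no reset: what is moved stays moved. The work goes in short steps, Python scripts to look and compute and a tool call to move; the robot and the scene stay as the last step left them, time stands still between calls to the robot, and variables do not carry over. Pictures are saved under pics/ and viewed, at most 10 in all, crops included, and the job is handed in when it is done.

```bash
ls; mkdir -p pics
```

Create h.py:
```python
import numpy as np, cv2
from cell import ctrl
def shot(n,f):
    p,d=ctrl.camera(n); np.savez(f'pics/{f}.npz',p=p,d=d); cv2.imwrite(f'pics/{f}.png',cv2.resize(p[:,:,::-1],(800,600),interpolation=cv2.INTER_CUBIC)); return p,d
def cam(n):
    c=ctrl.camera_info(n); R=cv2.Rodrigues(np.array(c['rvec'],float))[0]; return c,R,np.array(c['tvec'],float).ravel()
def ray(n,u,v):
    c,R,t=cam(n); return -R.T@t, R.T@np.array([(u-c['cx'])/c['fx'],(v-c['cy'])/c['fy'],1])
def atz(n,u,v,z):
    o,r=ray(n,u,v); return o+r*(z-o[2])/r[2]
def dep(n,d,u,v):
    o,r=ray(n,u,v); return o+r*d[int(round(v)),int(round(u))]
def cloud(n,d):
    c,R,t=cam(n); v,u=np.indices(d.shape); P=np.stack([(u-c['cx'])/c['fx']*d,(v-c['cy'])/c['fy']*d,d],-1); return (P-t)@R
def tri(a,b):
    (o1,r1),(o2,r2)=ray(*a),ray(*b); A=np.stack([r1,-r2],1); s=np.linalg.lstsq(A,o2-o1,rcond=None)[0]
    p,q=o1+r1*s[0],o2+r2*s[1]; return (p+q)/2,np.linalg.norm(p-q)
```

Run:
```python
from h import *
for n in('scene','top'): shot(n,n+'0')
np.set_printoptions(suppress=True,precision=3)
for n in('scene','top'): print(n,ray(n,256,192))
print(ctrl.sense())
```

```text
cell.py
pics
scene (array([ -18.904, -581.533,  559.618]), array([ 0.57 ,  0.673, -0.471]))
top (array([ 443.761,   62.773, 1079.145]), array([ 0.053, -0.024, -0.998]))
{'t': 0.1, 'joints': array([-1.369,  0.468, -0.012,  1.604,  0.006,  1.071, -0.056]), 'dq': array([-0.001, -0.002, -0.001, -0.002,  0.   , -0.   , -0.   ]), 'joint_torque': array([  0.001, -53.352,   0.021, -25.197,   0.011,   0.004,   0.   ]), 'ee_pos': array([157.464, 630.119, 241.422]), 'ee_rot': array([-0.384, -3.118,  0.003]), 'contact_force': array([ 0.181, -0.359, -0.074]), 'ft_torque': array([-0.013,  0.062,  0.014]), 'gripper_force': 0.0, 'width': 85.72814911025087}
```

View pics/scene0.png

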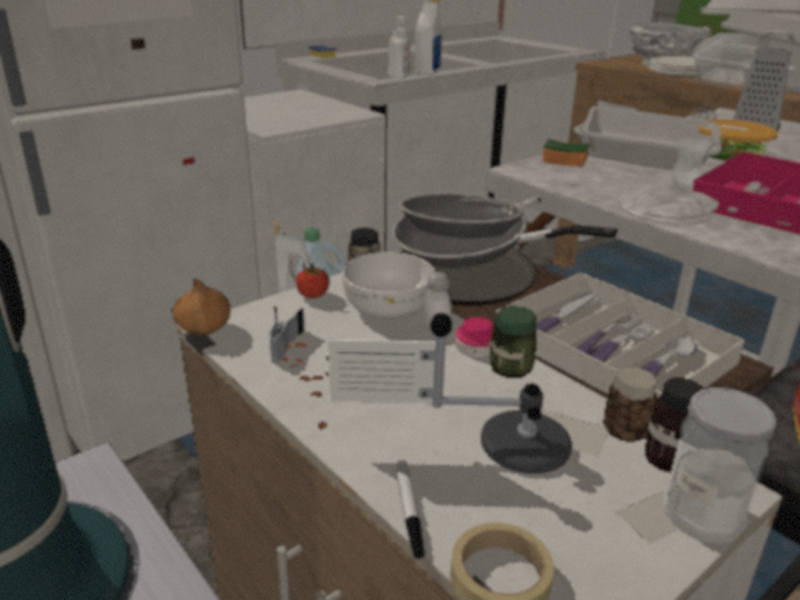

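View pics/top0.png

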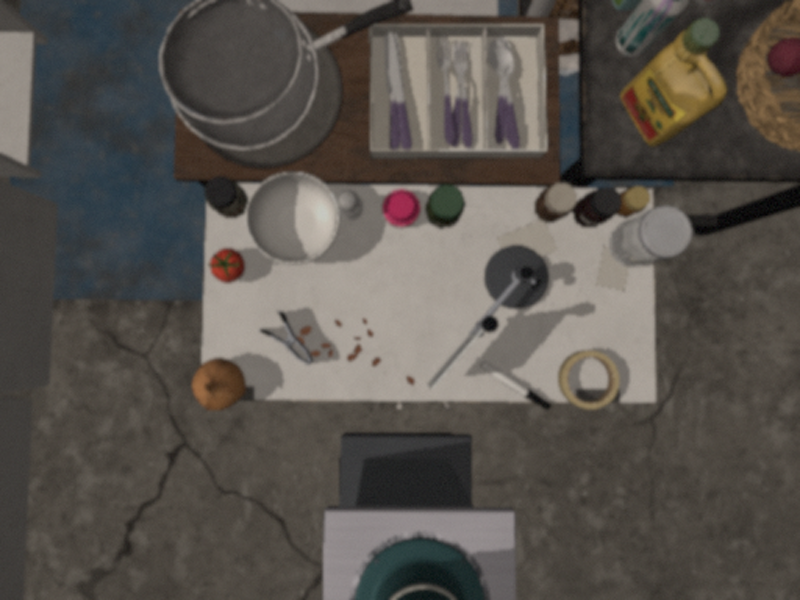

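The scene view shows the card at (385,370), the knob at (441,324), the post top at (532,395) and the clip at (287,335). The top view shows the knob at (489,323), the foot at (517,276), the card's free edge at (432,384), and the clip with handles at (265,330) and (285,315) and lips at (310,360). I'll measure from enlarged crops next.

Run:
```python
from h import *
np.set_printoptions(suppress=True,precision=1)
k=512/800
T=np.load('pics/top0.npz');S=np.load('pics/scene0.npz')
for nm,a,b in [('knob',(489,323),(441,324)),('post',(526,272),(533,392))]:
    print(nm,tri(('top',a[0]*k,a[1]*k),('scene',b[0]*k,b[1]*k)),dep('top',T['d'],a[0]*k,a[1]*k),dep('scene',S['d'],b[0]*k,b[1]*k))
for nm,a,z in [('foot',(517,276),18),('lips',(310,360),40),('h1',(264,331),40),('h2',(283,315),40),('salt',(348,205),90),('tomato',(227,265),50),('marker a',(487,366),15),('marker b',(548,406),15),('edge',(432,384),142),('cfl',(203,402),0),('cfr',(655,402),0),('onion',(218,384),40),('ring',(590,380),30)]:
    print(nm,atz('top',a[0]*k,a[1]*k,z),dep('top',T['d'],a[0]*k,a[1]*k))
P=cloud('top',T['d']); Q=cloud('scene',S['d'])
np.savez('pics/c.npz',P=P,Q=Q)
# foot circle from heights 12..24
m=np.zeros(P.shape[:2],bool); m[150:205,300:360]=1
w=P[m&(P[...,2]>12)&(P[...,2]<24)]; c,r=cv2.minEnclosingCircle(w[:,:2].astype(np.float32)); print('foot circ',c,r,len(w))
a=cv2.resize(T['p'][190:240,160:210],(400,400),interpolation=cv2.INTER_CUBIC)
b=cv2.resize(S['p'][190:240,160:210],(400,400),interpolation=cv2.INTER_CUBIC)
cv2.imwrite('pics/clip.png',np.hstack([a,b])[:,:,::-1])
# clip heights
print(np.round(P[196:236:3,163:205:3,2]).astype(int))
```

```text
knob (array([460.5, -88.1, 163.9]), np.float64(1.0653269966806134)) [460.6 -86.2 177.5] [450.9 -97.2 171.4]
post (array([ 544. , -161.9,   75.6]), np.float64(0.7275673203056509)) [ 543.4 -160.1   84.4] [ 536.6 -167.    81.7]
foot [ 543.1 -159.8   18. ] [ 537.6 -147.5   76.5]
lips [400.3 182.6  40. ] [400.2 182.9  37.3]
h1 [446.5 258.   40. ] [446.5 257.9  40.4]
h2 [472.8 227.8  40. ] [473.3 230.6  22.3]
salt [645.3 121.8  90. ] [645.6 121.8  88.8]
tomato [552.5 318.3  50. ] [553.5 320.6  40.6]
marker a [ 391.8 -109.7   15. ] [ 391.9 -109.4   16.7]
marker b [ 326.4 -211.7   15. ] [ 326.3 -212.    13.9]
edge [371.1  -8.2 142. ] [369.4  -9.8 120.6]
cfl [327.1 364.3   0. ] [333.  349.1  54.7]
cfr [ 332.8 -398.3    0. ] [ 333.1 -396.9    3.1]
onion [360.4 330.   40. ] [362.7 322.5  69. ]
ring [ 371.1 -277.8   30. ] [ 369.2 -286.8    2.5]
foot circ (542.7476196289062, -158.8121337890625) 54.29268264770508 964
[[   0   -1    1    2   -1   -3   -2    5    0   -1    1   -3    2    3]
 [   2    0    1 1079    2   39   -4    0    0    0   -4    1    0    1]
 [   1    3    0    1    3   -3   22   -2    2   -3    2   -3    0    0]
 [   4    0    0   -1   -1    2   41    2   -3   -1   -1   -1   -1    1]
 [   1   -1   -1    0    0    3    2   17   -2   -1    1   -1   -3    1]
 [  -4   37   11    2   -5    0   -1   43    2    1    3    3   -1   -1]
 [  -1    5   -1   43   -1    2   -2   -1   18    2    4    8    2   -2]
 [   4    2   -1   -4   39   30    2   40   41   11    4   -1    0   -1]
 [   0    4    2    2    2    2   40   37   -1   44   10    0    0    1]
 [  -2    0    3   -2 1079    1    3   39    8   -1   42    9    1    1]
 [   0   -3    2    2    1    1   -1    2   37    2   -2   42    3    4]
 [   1    0    3    4   -1    1    3   -2    0   39    8   -2   12    2]
 [   6    4   -1   -2   -2    0    2   -2    3    1   -4   41    6   -1]
 [  -2    1    2    2   -2    1    0    6    0    1    0   -4    2   -3]]
```

View pics/clip.png

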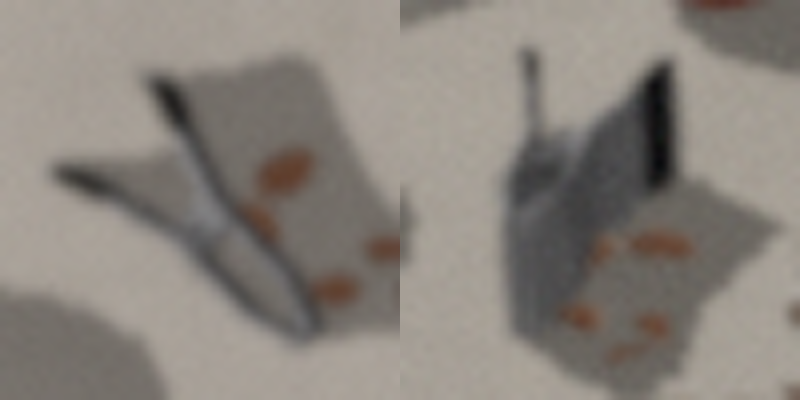

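Add to h.py:
```python
from scipy.spatial.transform import Rotation as Ro
np.set_printoptions(suppress=True,precision=3)
def plan(pos,ydeg):
    "shift/turn in tool axes to get TCP at pos (mm), tool down, closing axis y at heading ydeg (mod 180, nearest)"
    s=ctrl.sense(); R=Ro.from_rotvec(s['ee_rot']).as_matrix(); out=[]
    for a in (ydeg,ydeg+180):
        y=np.array([np.cos(np.radians(a)),np.sin(np.radians(a)),0]); z=np.array([0,0,-1.]); T=np.stack([np.cross(y,z),y,z],1)
        out.append(Ro.from_matrix(R.T@T).as_rotvec())
    print('t',s['t'],'pos',s['ee_pos'],'j',s['joints'],'w',s['width'],'F',s['contact_force'])
    print('tool x',R[:,0],'y',R[:,1]); print('shift',R.T@(np.array(pos)-s['ee_pos']),'turn',*sorted(out,key=np.linalg.norm))
```

Run:
```python
from h import *
C=lambda u,v:(160+u/8-.44,190+v/8-.44)
h1=atz('top',*C(60,174),40);h2=atz('top',*C(156,80),40);L=atz('top',*C(310,335),40);p=atz('top',*C(205,217),40)
print('tri',tri(('top',*C(152,75)),('scene',*C(272,65))),tri(('top',*C(55,172)),('scene',*C(127,50))))
print(h1,h2,L,p,np.linalg.norm(h1-h2),np.linalg.norm(L-p))
m=(h1+h2)/2; d=L-m; d/=np.linalg.norm(d); print('heading',np.degrees(np.arctan2(d[1],d[0])),'len',np.linalg.norm(L-m),'grasp from lips',L-d*82,'from ends',m+d*12)
plan((460.5,-88,230),60)
```

```text
tri (array([478.948, 235.495,  36.546]), np.float64(1.7298624387312849)) (array([447.437, 265.199,  39.436]), np.float64(2.3676154759986656))
[447.817 262.851  40.   ] [477.972 233.14   40.   ] [397.66  182.759  40.   ] [434.641 216.698  40.   ] 42.33254393121472 50.19364900709778
heading -134.9991768222675 len 92.25606215736961 grasp from lips [455.642 240.743  40.   ] from ends [454.409 239.51   40.   ]
t 0.1 pos [157.464 630.119 241.422] j [-1.369  0.468 -0.012  1.604  0.006  1.071 -0.056] w 85.72814911025087 F [ 0.181 -0.359 -0.074]
tool x [-0.97   0.242 -0.   ] y [ 0.242  0.97  -0.002]
shift [-468.089 -623.211   12.482] turn [-0.002  0.     0.279] [-0.    -0.002 -2.863]
```

The knob, foot and clip measurements all match the given sizes: 110 mm from knob to post, lips 92 mm from the handle ends, height about 38 mm. First I travel to the knob by way of (420,300).

Units first: shifts go in shares of 600 mm and turns go in shares of pi rad. So -334 mm / 600 = -0.5567, -257 mm / 600 = -0.4283, 0.48 rad / 3.1416 = 0.1528.

Call:
{"api": "drive_effector", "payload": {
  "moves": [
    {"tx": -0.0617,"ty": -0.0467,"drz": 0.0127},
    {"tx": -0.1233,"ty": -0.095,"tz": 0.0033,"drz": 0.0318},
    {"tx": -0.185,"ty": -0.1433,"tz": 0.005,"drz": 0.0477},
    {"tx": -0.2467,"ty": -0.19,"tz": 0.0067,"drz": 0.0637},
    {"tx": -0.3083,"ty": -0.2383,"tz": 0.0083,"drz": 0.0796},
    {"tx": -0.37,"ty": -0.285,"tz": 0.01,"drz": 0.0955},
    {"tx": -0.4333,"ty": -0.3333,"tz": 0.01,"drz": 0.1114},
    {"tx": -0.495,"ty": -0.38,"tz": 0.01,"drz": 0.1273},
    {"tx": -0.5567,"ty": -0.4283,"tz": 0.01,"drz": 0.1528},
    {"tx": -0.5567,"ty": -0.4283,"tz": 0.01,"drz": 0.1528}
  ],
  "aperture": 85
}}

```text
t: 1.1
ee_pos: [423.4, 293.9, 236.4]
ee_rot: [1.131, 2.928, -0.003]
contact_force: [-0.4, 0.4, -0.8]
width: 85.1
gripper_force: 0.0
```

Run:
```python
from h import *
plan((460.5,-88,220),48.5)
```

```text
t 1.1 pos [423.449 293.944 236.357] j [-0.88   0.245  0.241  1.949 -0.067  0.955  0.226] w 85.08319741111455 F [-0.39   0.383 -0.767]
tool x [-0.74   0.672 -0.003] y [ 0.672  0.74  -0.001]
shift [-284.152 -257.832   17.38 ] turn [-0.001  0.003 -0.013] [0.005 0.001 3.129]
```

Converted, -284 mm / 600 = -0.4733, -258 mm / 600 = -0.43, -0.01 rad / 3.1416 = -0.0032.

Call:
{"api": "drive_effector", "payload": {
  "moves": [
    {"tx": -0.0583,"ty": -0.0533,"tz": 0.0033},
    {"tx": -0.1183,"ty": -0.1067,"tz": 0.0067},
    {"tx": -0.1783,"ty": -0.1617,"tz": 0.01},
    {"tx": -0.2367,"ty": -0.215,"tz": 0.0133},
    {"tx": -0.2967,"ty": -0.2683,"tz": 0.0167},
    {"tx": -0.355,"ty": -0.3217,"tz": 0.02},
    {"tx": -0.415,"ty": -0.3767,"tz": 0.0233},
    {"tx": -0.4733,"ty": -0.43,"tz": 0.0267},
    {"tx": -0.4733,"ty": -0.43,"tz": 0.0283,"drz": -0.0032},
    {"tx": -0.4733,"ty": -0.43,"tz": 0.0283,"drz": -0.0032}
  ],
  "aperture": 85
}}

```text
t: 2.1
ee_pos: [460.5, -81.5, 218.9]
ee_rot: [-1.102, -2.941, 0.0]
contact_force: [-0.4, 1.1, -0.2]
width: 84.9
gripper_force: 0.0
```

Run:
```python
from h import *
plan((460.5,-88,160),48.5)
p,d=shot('top','top1')
```

```text
t 2.1 pos [460.486 -81.522 218.923] j [-0.342  0.192  0.503  2.084 -0.118  0.894  1.082] w 84.89693765529904 F [-0.447  1.132 -0.162]
tool x [-0.754  0.657  0.001] y [ 0.657  0.754 -0.   ]
shift [-4.316 -4.846 58.922] turn [-0.    -0.001  0.007] [ 0.001 -0.001 -3.134]
```

Call:
{"api": "drive_effector", "payload": {
  "moves": [
    {},
    {}
  ],
  "aperture": 85
}}

```text
t: 2.35
ee_pos: [460.9, -79.5, 219.2]
ee_rot: [-1.095, -2.944, -0.001]
contact_force: [-0.7, -0.5, 0.6]
width: 84.9
gripper_force: 0.0
```

Run:
```python
from h import *
plan((460.5,-88,160),48.5)
```

```text
t 2.35 pos [460.89  -79.529 219.233] j [-0.345  0.191  0.502  2.084 -0.118  0.894  1.082] w 84.88762841512369 F [-0.702 -0.545  0.63 ]
tool x [-0.757  0.653  0.   ] y [0.653 0.757 0.   ]
shift [-5.264 -6.682 59.229] turn [ 0.    -0.     0.012] [ 0.001  0.    -3.129]
```

Converted, 59 mm / 600 = 0.0983, 57 mm / 600 = 0.095, 0.01 rad / 3.1416 = 0.0032.

Call:
{"api": "drive_effector", "payload": {
  "moves": [
    {"tx": -0.0083,"ty": -0.0117,"tz": 0.0083,"drz": 0.0032},
    {"tx": -0.0083,"ty": -0.0117,"tz": 0.0333,"drz": 0.0032},
    {"tx": -0.0083,"ty": -0.0117,"tz": 0.0583,"drz": 0.0032},
    {"tx": -0.0083,"ty": -0.0117,"tz": 0.08,"drz": 0.0032},
    {"tx": -0.0083,"ty": -0.0117,"tz": 0.095,"drz": 0.0032},
    {"tx": -0.0083,"ty": -0.0117,"tz": 0.0983,"drz": 0.0032},
    {"tx": -0.0083,"ty": -0.0117,"tz": 0.0983,"drz": 0.0032}
  ],
  "aperture": 85
}}

```text
t: 3.05
ee_pos: [460.0, -89.8, 160.1]
ee_rot: [-1.114, -2.937, 0.001]
contact_force: [-0.1, -0.3, -0.2]
width: 85.2
gripper_force: 0.0
```

Run:
```python
from h import *
plan((460.5,-88,160),48.5)
p,d=shot('scene','scene1')
```

```text
t 3.05 pos [459.997 -89.767 160.09 ] j [-0.295  0.292  0.486  2.132 -0.197  0.759  1.163] w 85.17517136020346 F [-0.05  -0.274 -0.243]
tool x [-0.749  0.663  0.   ] y [ 0.663  0.749 -0.   ]
shift [0.795 1.656 0.089] turn [-0.    -0.    -0.001] [-0.     0.001  3.141]
```

View pics/scene1.png

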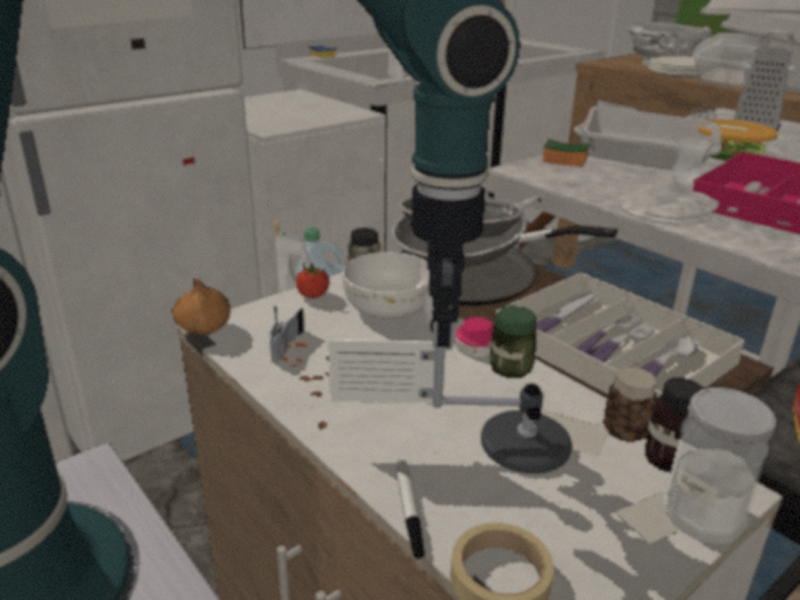

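The fingers stand astride the knob at (441,330), so I close on it.

Converted, 1 mm / 600 = 0.0017.

Call:
{"api": "drive_effector", "payload": {
  "moves": [
    {"tx": 0.0017,"ty": 0.0017},
    {"tx": 0.0017,"ty": 0.0017},
    {"tx": 0.0017,"ty": 0.0017},
    {"tx": 0.0017,"ty": 0.0017},
    {"tx": 0.0017,"ty": 0.0017},
    {"tx": 0.0017,"ty": 0.0017},
    {"tx": 0.0017,"ty": 0.0017},
    {"tx": 0.0017,"ty": 0.0017}
  ],
  "aperture": 0,
  "grip_force": 40
}}

```text
t: 3.9
ee_pos: [459.9, -88.3, 160.7]
ee_rot: [-1.114, -2.937, -0.0]
contact_force: [-2.1, 0.9, 5.4]
width: 22.2
gripper_force: 39.1
```

Converted, 79 mm / 600 = 0.1317, 72.5 mm / 600 = 0.1208, 0.8 rad / 3.1416 = 0.2546.

Call:
{"api": "drive_effector", "payload": {
  "moves": [
    {"tx": -0.0007,"ty": 0.015,"drz": 0.0255},
    {"tx": -0.0023,"ty": 0.0292,"drz": 0.0509},
    {"tx": -0.005,"ty": 0.0433,"drz": 0.0764},
    {"tx": -0.0093,"ty": 0.0575,"drz": 0.1019},
    {"tx": -0.0145,"ty": 0.0717,"drz": 0.1273},
    {"tx": -0.0207,"ty": 0.085,"drz": 0.1528},
    {"tx": -0.0283,"ty": 0.0975,"drz": 0.1783},
    {"tx": -0.0367,"ty": 0.1092,"drz": 0.2037},
    {"tx": -0.045,"ty": 0.1208,"drz": 0.2292},
    {"tx": -0.055,"ty": 0.1317,"drz": 0.2546}
  ]
}}

```text
t: 4.9
ee_pos: [537.0, -50.9, 160.7]
ee_rot: [-2.173, -2.268, 0.0]
contact_force: [-3.3, -0.4, 6.7]
width: 22.0
gripper_force: 39.2
```

Call:
{"api": "drive_effector", "payload": {
  "moves": [
    {"tx": -0.0033,"ty": 0.005,"drz": 0.0095},
    {"tx": -0.0067,"ty": 0.0067,"drz": 0.0159},
    {"tx": -0.0067,"ty": 0.0067,"drz": 0.0159},
    {"tx": -0.0067,"ty": 0.0067,"drz": 0.0159}
  ]
}}

```text
t: 5.3
ee_pos: [541.7, -50.9, 160.7]
ee_rot: [-2.22, -2.218, -0.005]
contact_force: [-0.8, 8.1, 5.7]
width: 22.1
gripper_force: 39.2
```

Run:
```python
from h import *
plan((543,-51,160),0)
```

```text
t 5.3 pos [541.747 -50.875 160.703] j [-0.471  0.443  0.639  1.966 -0.356  0.844  0.362] w 22.108772918713466 F [-0.781  8.15   5.671]
tool x [0.001 1.    0.005] y [ 1.    -0.001 -0.   ]
shift [-0.128  1.254  0.702] turn [-0.    -0.005 -0.001] [-0.008  0.     3.141]
```

The arm is within about 0.01 rad of square. I release the knob and lift.

Call:
{"api": "drive_effector", "payload": {
  "moves": [
    {},
    {},
    {},
    {},
    {},
    {}
  ],
  "aperture": 85
}}

```text
t: 5.9
ee_pos: [541.2, -55.0, 160.2]
ee_rot: [2.226, 2.217, -0.0]
contact_force: [-0.1, -1.4, 0.1]
width: 85.2
gripper_force: 0.0
```

Call:
{"api": "drive_effector", "payload": {
  "moves": [
    {"tz": -0.0167},
    {"tz": -0.0667},
    {"tz": -0.125},
    {"tx": 0.05,"ty": -0.0333,"tz": -0.1333,"drz": 0.0318},
    {"tx": 0.1083,"ty": -0.0667,"tz": -0.1333,"drz": 0.0637},
    {"tx": 0.1833,"ty": -0.0917,"tz": -0.1333,"drz": 0.0955},
    {"tx": 0.25,"ty": -0.1167,"tz": -0.1333,"drz": 0.1273},
    {"tx": 0.3333,"ty": -0.1333,"tz": -0.1333,"drz": 0.1592},
    {"tx": 0.4167,"ty": -0.1417,"tz": -0.1333,"drz": 0.191},
    {"tx": 0.4833,"ty": -0.1467,"tz": -0.1333,"drz": 0.2228}
  ]
}}

```text
t: 6.9
ee_pos: [453.6, 238.5, 241.3]
ee_rot: [-2.851, -1.315, -0.002]
contact_force: [0.7, -0.6, -0.2]
width: 84.6
gripper_force: 0.0
```

Run:
```python
from h import *
plan((455,240,120),-45)
p,d=shot('top','top2'); p,d2=shot('scene','scene2')
P=cloud('top',d); m=(P[...,2]>115)&(P[...,2]<150)&(P[...,0]>440)&(P[...,0]<640)&(P[...,1]>-40)&(P[...,1]<90)
w=P[m]; print(len(w),w.min(0),w.max(0), np.polyfit(w[:,1],w[:,0],1) if len(w)>5 else '')
P=cloud('scene',d2); m=(P[...,2]>60)&(P[...,2]<140)&(P[...,0]>500)&(P[...,0]<590)&(P[...,1]>-30)&(P[...,1]<90)
w=P[m]; print(len(w),w.min(0),w.max(0), np.median(w,0),np.polyfit(w[:,1],w[:,0],1))
```

```text
t 6.9 pos [453.583 238.456 241.313] j [-1.15   0.266  0.713  1.974 -0.212  0.973 -1.041] w 84.60012192676452 F [ 0.662 -0.572 -0.15 ]
tool x [0.649 0.761 0.002] y [ 0.761 -0.649 -0.001]
shift [  1.866   0.165 121.316] turn [-0.001 -0.002  0.079] [ 0.003 -0.001 -3.063]
114 [534.998 -39.738 124.246] [544.707  75.223 145.76 ] [ -0.009 540.181]
1161 [535.441 -29.916  60.059] [542.65   76.594 139.89 ] [539.079  20.411 101.469] [ -0.008 539.238]
```

View pics/top2.png

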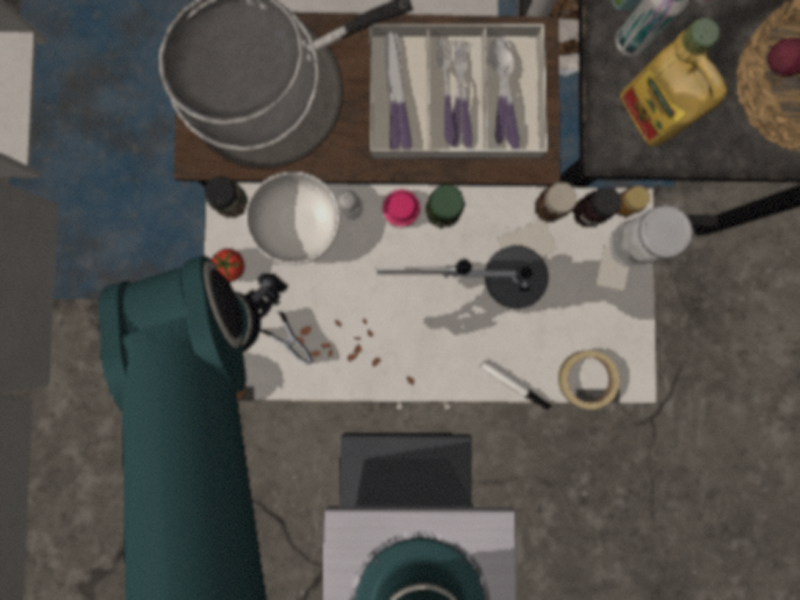

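The card is square: slope −0.009 rad, card plane at x≈540, free edge at y≈76. The clip hasn't moved, so I descend on its handles.

Converted, 160 mm / 600 = 0.2667, 155 mm / 600 = 0.2583, 0.08 rad / 3.1416 = 0.0255.

Call:
{"api": "drive_effector", "payload": {
  "moves": [
    {"tx": 0.0017,"tz": 0.0417,"drz": 0.0255},
    {"tx": 0.0033,"tz": 0.1,"drz": 0.0255},
    {"tx": 0.0033,"tz": 0.1667,"drz": 0.0255},
    {"tx": 0.0033,"tz": 0.225,"drz": 0.0255},
    {"tx": 0.0033,"tz": 0.2583,"drz": 0.0255},
    {"tx": 0.0033,"tz": 0.2667,"drz": 0.0255},
    {"tx": 0.0033,"tz": 0.2667,"drz": 0.0255}
  ],
  "aperture": 85
}}

```text
t: 7.7
ee_pos: [456.0, 236.4, 80.5]
ee_rot: [2.902, 1.203, -0.001]
contact_force: [-0.4, -0.6, 0.3]
width: 85.2
gripper_force: 0.0
```

Run:
```python
from h import *
plan((455,240,17),-45)
p,d=shot('scene','scene3'); cv2.imwrite('pics/s3c.png',cv2.resize(p[140:260,100:260,::-1],(800,600),interpolation=cv2.INTER_CUBIC))
```

```text
t 7.7 pos [456.036 236.386  80.481] j [-1.004  0.532  0.576  2.077 -0.466  0.661 -0.9  ] w 85.16517157414508 F [-0.405 -0.564  0.321]
tool x [ 0.707  0.708 -0.001] y [ 0.708 -0.707  0.   ]
shift [ 1.859 -3.307 63.479] turn [0.    0.001 0.001] [-0.001  0.001 -3.141]
```

View pics/s3c.png

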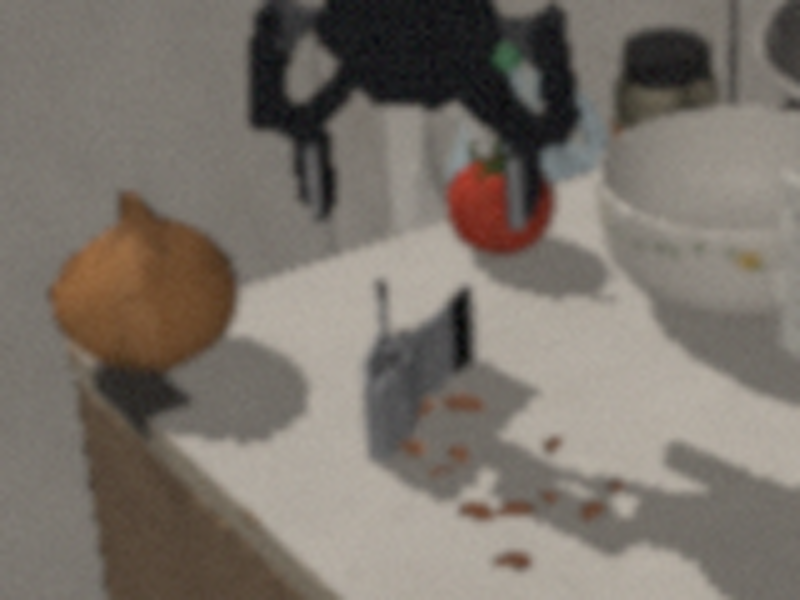

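The fingertips at (320,215) and (520,225) stand evenly either side of the handles at (380,285) and (465,295), with the onion and tomato clear of both. I continue down and close.

Converted, 63 mm / 600 = 0.105, 60 mm / 600 = 0.1.

Call:
{"api": "drive_effector", "payload": {
  "moves": [
    {"tx": 0.0033,"ty": -0.005,"tz": 0.025},
    {"tx": 0.0033,"ty": -0.005,"tz": 0.0583},
    {"tx": 0.0033,"ty": -0.005,"tz": 0.0867},
    {"tx": 0.0033,"ty": -0.005,"tz": 0.1},
    {"tx": 0.0033,"ty": -0.005,"tz": 0.105},
    {"tx": 0.0033,"ty": -0.005,"tz": 0.105}
  ],
  "aperture": 85
}}

```text
t: 8.35
ee_pos: [455.2, 240.7, 17.4]
ee_rot: [-2.902, -1.204, -0.001]
contact_force: [-0.1, 0.7, 0.7]
width: 84.8
gripper_force: 0.0
```

Run:
```python
from h import *
plan((455,240,17),-45)
```

```text
t 8.35 pos [455.234 240.701  17.45 ] j [-0.934  0.643  0.479  2.083 -0.563  0.543 -0.828] w 84.8128853762382 F [-0.052  0.703  0.697]
tool x [0.706 0.708 0.   ] y [ 0.708 -0.706  0.   ]
shift [-0.662  0.329  0.45 ] turn [ 0.    -0.     0.001] [ 0.001  0.    -3.14 ]
```

Call:
{"api": "drive_effector", "payload": {
  "moves": [
    {},
    {},
    {},
    {},
    {},
    {},
    {},
    {},
    {},
    {}
  ],
  "aperture": 0,
  "grip_force": 45
}}

```text
t: 9.35
ee_pos: [456.2, 241.3, 18.7]
ee_rot: [-2.901, -1.203, -0.004]
contact_force: [-1.0, 1.0, 9.8]
width: 15.5
gripper_force: 46.7
```

Call:
{"api": "drive_effector", "payload": {
  "moves": [
    {"tz": -0.0083},
    {"tz": -0.025},
    {"tz": -0.0583},
    {"tz": -0.1},
    {"tz": -0.15},
    {"tz": -0.2},
    {"tz": -0.25},
    {"tz": -0.275},
    {"tz": -0.275},
    {"tz": -0.275}
  ]
}}

```text
t: 10.35
ee_pos: [454.2, 240.6, 181.7]
ee_rot: [-2.901, -1.205, 0.001]
contact_force: [-0.5, -0.2, -1.2]
width: 15.6
gripper_force: 45.7
```

Run:
```python
from h import *
plan((539,150,180),0)
p,d=shot('top','top3'); p2,_=shot('scene','scene4')
a=cv2.resize(p[170:245,150:225],(400,400),interpolation=cv2.INTER_CUBIC)
b=cv2.resize(p2[110:210,130:230],(400,400),interpolation=cv2.INTER_CUBIC)
cv2.imwrite('pics/held.png',np.hstack([a,b])[:,:,::-1])
```

```text
t 10.35 pos [454.25  240.623 181.658] j [-1.126  0.367  0.702  2.023 -0.312  0.859 -1.034] w 15.62197180849076 F [-0.467 -0.234 -1.174]
tool x [ 0.706  0.708 -0.001] y [ 0.708 -0.706 -0.001]
shift [ -4.375 124.001   1.589] turn [-0.001  0.    -0.784] [0.001 0.001 2.358]
```

View pics/held.png

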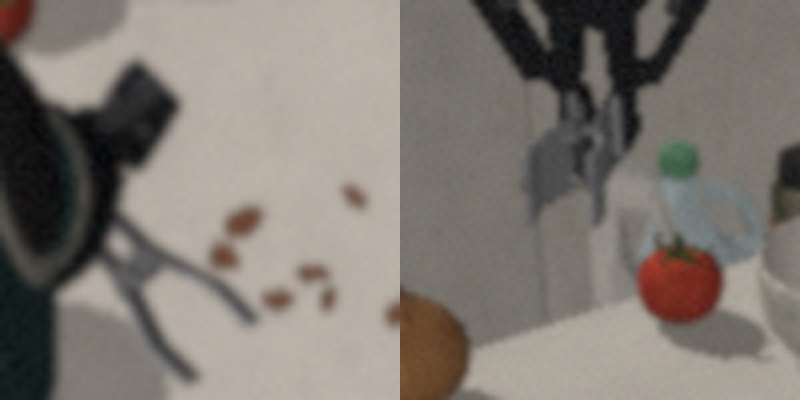

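The clip is held with its jaws gaping; the lips show at crop (254,320) and (192,378). I locate the jaws relative to the TCP.

Run:
```python
from h import *
C=lambda u,v:(150+u/5.333-.4,170+v/5.333-.4)
a=atz('top',*C(254,320),203);b=atz('top',*C(194,379),203);q=atz('top',*C(137,265),203)
m=(a+b)/2; t=np.array([454.25,240.6,203]); print(a,b,q,np.linalg.norm(a-b))
x=np.array([.706,.708,0]);y=np.array([.708,-.706,0])
for n,v in(('lips',m),('pin',q)): print(n,(v-t)@x,(v-t)@y)
# check depth near
d=np.load('pics/top3.npz')['d']
for u,v in((252,318),(192,376),(137,265)):
    u,v=C(u,v); print(cloud('top',d)[int(v)-1:int(v)+3,int(u)-1:int(u)+3,2].round())
```

```text
[408.767 166.318 203.   ] [385.067 189.81  203.   ] [430.312 213.536 203.   ] 33.370230711565334
lips -84.75224080501732 3.5586273885474715
pin -36.061718667169735 2.1589128913697593
[[185. 174.  -2.   1.]
 [201. 184. 178.   2.]
 [204. 203. 183. 166.]
 [205. 194.  -2.  -1.]]
[[180. 174. 166.   2.]
 [195. 188. 180. 165.]
 [202. 195. 182.  -2.]
 [201.  -4.  -2.  -1.]]
[[202. 203. 203. 202.]
 [202. 199. 199. 201.]
 [201. 204. 204. 199.]
 [203. 201. 201. 200.]]
```

Converted, 105 mm / 600 = 0.175, 93 mm / 600 = 0.155, -0.784 rad / 3.1416 = -0.2496.

Call:
{"api": "drive_effector", "payload": {
  "moves": [
    {"tx": 0.0017,"ty": 0.0167,"drz": -0.0255},
    {"tx": 0.005,"ty": 0.0383,"drz": -0.0573},
    {"tx": 0.0083,"ty": 0.0617,"drz": -0.0891},
    {"tx": 0.01,"ty": 0.0867,"drz": -0.121},
    {"tx": 0.0133,"ty": 0.11,"drz": -0.1528},
    {"tx": 0.0167,"ty": 0.1333,"drz": -0.1846},
    {"tx": 0.0183,"ty": 0.155,"drz": -0.2165},
    {"tx": 0.02,"ty": 0.175,"drz": -0.2496},
    {"tx": 0.02,"ty": 0.175,"drz": -0.2496},
    {"tx": 0.02,"ty": 0.175,"drz": -0.2496}
  ]
}}

```text
t: 11.45
ee_pos: [537.0, 174.6, 181.0]
ee_rot: [-2.224, -2.217, 0.004]
contact_force: [0.0, 0.2, -0.8]
width: 15.6
gripper_force: 45.7
```

Run:
```python
from h import *
plan((537.5,175,98),0)
```

```text
t 11.45 pos [537.024 174.612 181.04 ] j [-0.782  0.426  0.519  1.896 -0.266  0.891 -0.135] w 15.630830814743774 F [ 0.004  0.232 -0.787]
tool x [ 0.003  1.    -0.001] y [ 1.    -0.003 -0.002]
shift [ 0.462  0.667 83.038] turn [-0.002  0.001 -0.003] [0.001 0.004 3.138]
```

Converted, 83 mm / 600 = 0.1383, 82 mm / 600 = 0.1367.

Call:
{"api": "drive_effector", "payload": {
  "moves": [
    {"tz": 0.0167},
    {"tz": 0.0417},
    {"tz": 0.075},
    {"tz": 0.1033},
    {"tz": 0.125},
    {"tz": 0.1367},
    {"tz": 0.1383},
    {"tz": 0.1383}
  ]
}}

```text
t: 12.25
ee_pos: [538.0, 175.0, 99.4]
ee_rot: [2.221, 2.221, 0.0]
contact_force: [-0.3, -0.3, -1.4]
width: 15.1
gripper_force: 45.7
```

Run:
```python
from h import *
plan((537.5,145,98),0)
p,d=shot('top','top4'); p2,_=shot('scene','scene5')
a=cv2.resize(p[140:200,200:280],(800,600),interpolation=cv2.INTER_CUBIC)
cv2.imwrite('pics/pre.png',a[:,:,::-1])
```

```text
t 12.25 pos [537.998 174.98   99.359] j [-0.731  0.545  0.46   1.94  -0.351  0.735 -0.065] w 15.144304784532629 F [-0.303 -0.264 -1.432]
tool x [0. 1. 0.] y [ 1. -0.  0.]
shift [-29.98   -0.493   1.359] turn [ 0. -0. -0.] [-0.    -0.001  3.141]
```

View pics/pre.png

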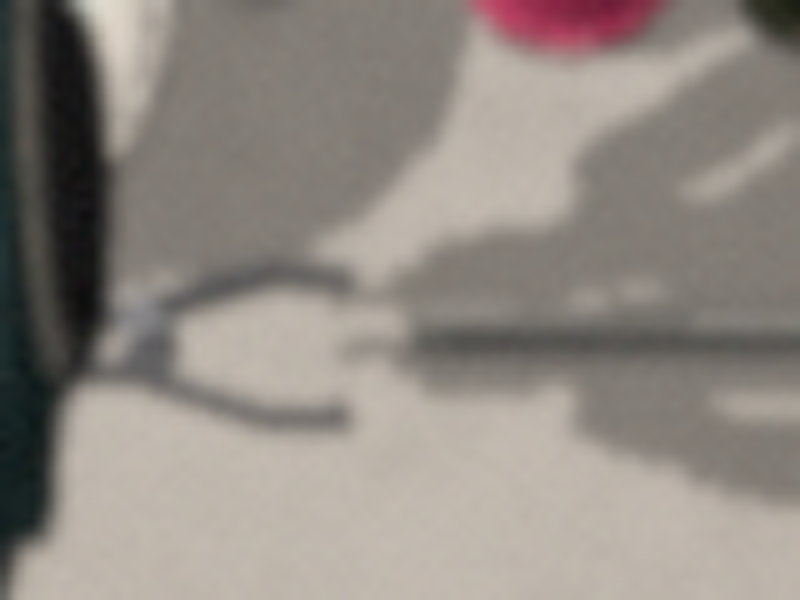

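The lips are at (350,282) and (350,418), so their midline is at row 350. The card is at row 338, or about 347 once corrected for height parallax, with its edge at column 410, roughly 14 mm ahead of the lips. The jaws are centred on the card, so I slide in 30 mm.

Converted, -30 mm / 600 = -0.05, -26 mm / 600 = -0.0433.

Call:
{"api": "drive_effector", "payload": {
  "moves": [
    {"tx": -0.005},
    {"tx": -0.0133,"tz": 0.0008},
    {"tx": -0.0233,"tz": 0.0017},
    {"tx": -0.0333,"tz": 0.0017},
    {"tx": -0.0433,"tz": 0.0017},
    {"tx": -0.05,"tz": 0.0017},
    {"tx": -0.05,"tz": 0.0017},
    {"tx": -0.05,"tz": 0.0017},
    {"tx": -0.05,"tz": 0.0017},
    {"tx": -0.05,"tz": 0.0017}
  ]
}}

```text
t: 13.35
ee_pos: [537.8, 145.3, 98.3]
ee_rot: [-2.221, -2.222, -0.0]
contact_force: [-1.0, -0.3, -0.4]
width: 15.6
gripper_force: 45.7
```

Run:
```python
from h import *
plan((537.5,145,98),0)
p,d=shot('top','top5'); p2,_=shot('scene','scene6')
a=cv2.resize(p[140:200,200:260],(400,400),interpolation=cv2.INTER_CUBIC)
b=cv2.resize(p2[170:270,190:290],(400,400),interpolation=cv2.INTER_CUBIC)
cv2.imwrite('pics/fin.png',np.hstack([a,b])[:,:,::-1])
```

```text
t 13.35 pos [537.769 145.33   98.271] j [-0.684  0.535  0.461  1.961 -0.35   0.723 -0.013] w 15.556248692864 F [-0.996 -0.307 -0.438]
tool x [-0.001  1.     0.   ] y [1.    0.001 0.   ]
shift [-0.33  -0.269  0.271] turn [ 0.    -0.     0.001] [ 0.     0.    -3.141]
```

View pics/fin.png

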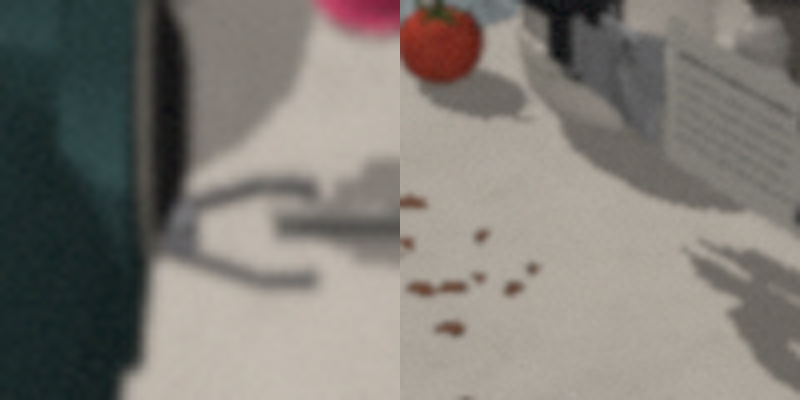

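The lips are at (315,188) and (315,280), on both sides of the card whose edge is at (275,226). They reach about 14 mm in past it, and the card stands centred between them without contact. I hand the job in.

```bash
python3 -c "
from cell import ctrl
print(ctrl.hand_in())"
```

```text
the job is handed in; nothing more can be done
None
```

The card is swung square to the counter's front edge, and the clip is held squeezed open, its jaws astride the card's free edge without touching and about 14 mm in; I have handed the job in, but no verdict came back.

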